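Sign off the boxed ring: shut its box and flip its marker

TASK

The ring job in the ring box is finished, so sign it off on the job rack. Push the lid of the ring box fully shut with a fingertip, and then flip the brass marker directly in front of that box up by its tab and over its hinge pin, away from you, so that it lies flat showing its other face and keeps the box shut. Only push, gently: do not pick up or shift the box, and leave the other marker, the unfinished ring in the other pocket and everything else on the bench alone.

Things in the scene. Friction and masses are not known exactly. Their poses are not given: they have to be found in the camera images.
- job_rack: Light wooden job rack, fixed, 140 x 127 mm. Origin on the board under the marker hinge line, mid-width; x points away from the robot (yaw -0.7 to -0.5 rad: the rack faces the robot), y left, z up. A riser across the full width, x = -26 to 26 mm, 52 mm high, carries two hinge pins in line along y at x = 0, z = 60 mm, for markers at y = 30 and -30 mm. Each swings between two ears (25 mm either side, 66 mm high). Before the riser: free board.
- pocket_left (a point): Centre of the floor of the left pocket, behind the riser: x = 67, y = 30.5, z = 8 mm in the rack's frame. The pocket is 70 x 56 mm, its walls 21 mm high; the back wall's outside is 44 mm behind this point. The left marker belongs to it.
- pocket_right (a point): Centre of the floor of the right pocket, behind the riser: x = 67, y = -30.5, z = 8 mm in the rack's frame. The pocket is 70 x 56 mm, its walls 21 mm high; the back wall's outside is 44 mm behind this point. The right marker belongs to it.
- marker_left (a joint): Hinge of the left marker, a brass plate 44 mm wide, 3 mm thick, 30 g. 0: lies level on a rubber pad towards the robot, plain face up. 1.57: upright. 3.14: turned over, level on the pad behind, over the front of the pocket, the raised ring on its other face up. It turns easily, falls to the side it leans to and stays there.
- marker_right (a joint): Hinge of the right marker, a brass plate 44 mm wide, 3 mm thick, 30 g. 0: lies level on a rubber pad towards the robot, plain face up. 1.57: upright. 3.14: turned over, level on the pad behind, over the front of the pocket, the raised ring on its other face up. It turns easily, falls to the side it leans to and stays there.
- tab_left (a point): Centre of the rolled front edge (5.6 mm thick, 24 mm wide) of the left marker's tab, 51.5 mm from the hinge pin; moves with the marker. At the start it is 60 mm above the board and sticks out 25 mm in front of the riser, with nothing under it.
- tab_right (a point): Centre of the rolled front edge (5.6 mm thick, 24 mm wide) of the right marker's tab, 51.5 mm from the hinge pin; moves with the marker. At the start it is 60 mm above the board and sticks out 25 mm in front of the riser, with nothing under it.
- box_center (a point): Centre of the ring box's lower half, 10 mm above its pocket's floor. Dark red box, 61 (x) x 52 (y) x 41 mm high when shut, 120 g, loose with a few mm play in one of the two pockets (which one varies), axes nearly the rack's. The lid's hinge line runs along y, 29 mm behind this point and 10 mm above it (towards +x: the lid opens away from the robot). Shut, its top is 31 mm above this point.
- ring_box_lid (a joint): Lid of the ring box: 0 shut, 1.57 upright, 1.1 to 1.6 at the start. 20 mm thick, 57 mm from hinge to front. Light, but stiff (0.01 N m friction): it stays at any angle, so it must be pushed all the way down. A turned-over marker's tab overhangs the box front by about 17 mm, 9 mm above the shut lid, and would stop an open lid from closing.
- lid_front (a point): Middle of the upper front edge of the ring box's lid (57 mm before the lid's hinge line and 20 mm above it when shut); moves with the lid.
- wax_block: Blue wax block, 38 x 52 x 26 mm, on the board left of the rack. Bystander; origin at the centre of its underside, as for all that follow.
- bare_ring: Gold finger ring, 22 x 25 x 6 mm, an unfinished job, loose in the other pocket, lying flat. To be left alone.
- tweezers: Tweezers lying on the board left of the rack, 124 mm long. Bystander.
- loupe: Small folding loupe, 22 x 33 x 12 mm, on the board left of the rack. Bystander.
- slide_gauge: Flat brass slide gauge, 125 mm long, far left on the board. Bystander.
- solder_spool: White spool of solder, 46 mm across, 32 mm high, right of the board. Bystander.

How it is judged:
By the outcome, as a careful person would: the job done as asked, in the order asked, and still so for the second after the job is handed in, with the robot touching nothing.
It also fails if it takes over 59 s, if anything falls off the work surface, if the arm or the gripper's body presses on something with over 40 N, if the wrist force passes 120 N, or if a joint passes its speed limit or range.

ROBOT

A 6-joint arm with a two-finger parallel gripper is mounted at the origin on a cart in front of the work surface, level with it; the furniture and walls round the work are solid. World frame = base frame: x ahead of the robot, y to its left, z up, the work surface at z = 0. Lengths are in m, angles in rad, forces in N, time in s.
With the tool pointing down it reaches from about 0.25 to 0.775 m from the base axis. Payload 4 kg.
Tool frame: the origin (TCP) lies on the centre line of the jaws, within the pads' length; the fingertips stand 14 mm ahead of it and the grasp point (between the pads) lies 5 mm behind it (robot.tcp_to_tips is the distance from the TCP to the fingertips, in m); z points along the fingers, y is the line along which they close (so a half turn about z gives the same grasp; the last joint's range is limited). The gripper opens to 94 mm and grips with 3 to 60 N. Pads are 16 mm wide; open, the fingers measure 119 mm over their backs; the gripper's body (75 mm by 177 mm) begins 78 mm behind the grasp point.
Start: joints at [-1.388, 0.087, 1.371, -0, 1.684, -0.103], TCP at [0.155, -0.528, 0.22] pointing down, gripper open.
Joint ranges: [-3.1, 3.1], [-0.76, 2.03], [0.27, 2.55], [-1.08, 4.22], [0.17, 2.65], [-2.57, 2.57]. Speed limits (rad/s): [2.79, 2.79, 3.14, 3.14, 3.14, 3.14].

INTERFACE

Orientations are given as [roll, pitch, yaw] about the fixed x, y, z axes, in that order (R = Rz(yaw) Ry(pitch) Rx(roll)).
In Python, from bench import robot gives the robot as it stands.
- The arm moves only by the tool carry_out, never from a script. Its argument "increments" is a list of rows, each a list of 3 entries, a list of its own where there are three numbers: the closure in counts, from 0 (fully open) to 255 (shut), then the shift along the tool's x, y, z in mm, then the turn about the tool's z in degrees. In form: [[fingers, [dx, dy, dz], twist], ...]. A call has 1 to 8 rows; each row shifts and turns the commanded pose from where the row before left it, along the tool's axes as they then stand; what a row does not reach is not made up. A row lasts 1/10 s, in which the tool goes at most 50 mm and 8.59 degrees, less where a joint would pass 70% of its speed; a pose out of reach is approached as far as the arm can. A call with a gripper value outside its range is refused whole. The fingers move at their own pace and stop on an object; the grip force is fixed at half the most. Time passes only in rows, so rows that do not move let the fingers close. It gives the time, the measured TCP pose, the force, the opening and the grip force at its end, in the units of the state.
- robot.get_obs(): the state, without advancing time (a new reading comes with each control period).
- robot.snapshot(name): name is "side" or "top" or "wrist"; returns the picture (400x640x3 uint8, blue, green, red); there is no depth.
- robot.get_calibration(name): a dict with "vfov" (degrees; the focal length in pixels is half the picture's height over the tangent of half this angle, whatever the lens; pixels are square), "cx", "cy" (the principal point, pixels), "T" (4x4, takes a point from camera to world coordinates). Camera axes: x right, y down, z forward; pixel columns grow to the right and rows downward; lengths in m; the calibration is good to about 2 mm. A picture is of the moment at which its call begins: read the wrist's pose just before it. get_calibration takes no time and is no camera call; for the wrist camera it gives the pose at the moment of the call.
- robot.close_job(): hands the job in; it is judged then, once.
The state is a dict: "time": time; "joint_positions": joint angles; "qvel": joint speeds; "joint_torque": joint torques, N m; "tool_pos": TCP position; "ee_rot": TCP orientation; "wrist_force": force on the tool from outside, world axes, zero at the start; "wrist_torque": the same for the moment, N m; "width": finger opening in m; "finger_force": force on a finger pad.
Only numpy, scipy, OpenCV 4.12 (cv2) and the standard library are available. Lean on these libraries where they do the work, as an engineer would, in place of code of your own. Each camera call takes 0.05 s, during which the arm holds its last target. There are 200 camera calls.

## Working session

There is one attempt and no reset: what is moved stays moved. The work goes in short steps, Python scripts to look and compute and a tool call to move; the robot and the scene stay as the last step left them, time stands still between calls to the robot, and variables do not carry over. Pictures are saved under pics/ and viewed, at most 10 in all, crops included, and the job is handed in when it is done.

Besides the shell and the picture viewer there is one more tool, called by a JSON object that holds its "api" and its "payload". carry_out: Moves the arm, as the interface text tells. Its arguments: {"type":"object","properties":{"increments":{"type":"array","items":{"type":"array"}}},"required":["increments"]}

```bash
ls; mkdir -p pics
python3 - <<'E'
from bench import robot
import cv2,numpy as np
for n in("top","side"):
    c=robot.get_calibration(n); print(n,c['vfov'],c['cx'],c['cy'],np.round(c['T'],3).tolist())
    cv2.imwrite(f"pics/{n}0.png",robot.snapshot(n))
o=robot.get_obs();print(o['tool_pos'],o['ee_rot'],o['width'],o['time'])
E
```

```text
pics
top 52.393783053112955 321.47192887212935 194.63902777793118 [[-0.007, -0.981, 0.195, 0.316], [-1.0, 0.005, -0.01, -0.13], [0.009, -0.195, -0.981, 1.046], [0.0, 0.0, 0.0, 1.0]]
side 51.60198661948022 321.00482189962327 204.547580681014 [[-0.971, -0.087, 0.221, 0.275], [-0.238, 0.334, -0.912, 0.761], [0.006, -0.938, -0.346, 0.416], [0.0, 0.0, 0.0, 1.0]]
[ 0.1549615  -0.52723721  0.21843753] [-3.13966049e+00 -1.94761544e-04  2.85804201e-01] 0.09383914569220264 0.1
```

View pics/top0.png

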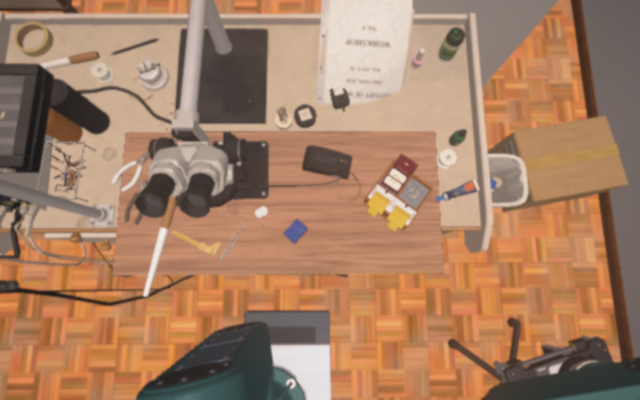

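View pics/side0.png

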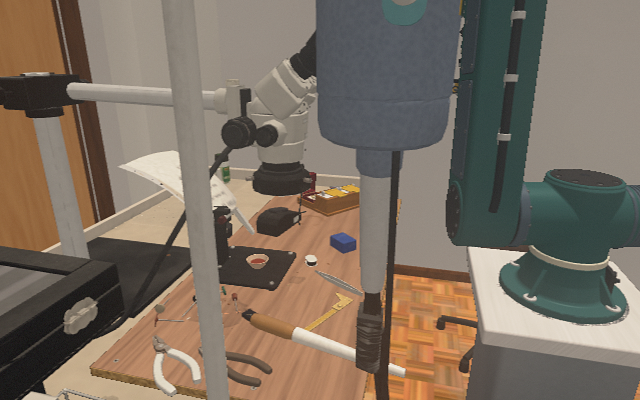

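The top view shows the rack near (398,195), with the dark red box in the left pocket (lid at 403,163), the two yellow markers at (378,203) and (402,217), and the bare ring pocket at (414,190). In the side view the rack is at (330,198), too small to be useful. I'll get a measurement from an enlarged top crop.

```bash
cat > h.py <<'E'
import numpy as np,cv2
from scipy.spatial.transform import Rotation as R
def ray(c,u,v):
    f=200/np.tan(np.radians(c['vfov']/2)); T=np.array(c['T'])
    d=T[:3,:3]@np.array([(u-c['cx'])/f,(v-c['cy'])/f,1]); return T[:3,3],d/np.linalg.norm(d)
def onz(c,u,v,z):
    o,d=ray(c,u,v); return o+d*(z-o[2])/d[2]
def proj(c,p):
    f=200/np.tan(np.radians(c['vfov']/2)); q=np.linalg.inv(c['T'])@np.append(p,1)
    return c['cx']+f*q[0]/q[2], c['cy']+f*q[1]/q[2]
E
python3 - <<'E'
from h import *
from bench import robot
c=robot.get_calibration("top");im=cv2.imread("pics/top0.png")
h=cv2.cvtColor(im,cv2.COLOR_BGR2HSV)
m=cv2.inRange(h,(22,120,120),(35,255,255));m[:, :350]=0;m[:,430:]=0
n,l,s,ce=cv2.connectedComponentsWithStats(m)
for i in range(1,n):
    if s[i,4]>15: print(s[i],ce[i],onz(c,*ce[i],.06), cv2.minAreaRect(np.argwhere(l==i)[:,::-1].astype(np.float32)))
cv2.imwrite("pics/top0c.png",cv2.resize(im[140:245,340:450],None,fx=5.5,fy=5.5,interpolation=cv2.INTER_CUBIC))
E
```

```text
[376 206   7   6  22] [379.04545455 208.63636364] [ 0.47582638 -0.28133481  0.06      ] ((378.5172119140625, 208.70689392089844), (6.685031890869141, 3.899601936340332), 21.801406860351562)
[389 216  17  11  78] [397.79487179 220.69230769] [ 0.44573387 -0.32622755  0.06      ] ((396.5000305175781, 219.50001525878906), (14.758047103881836, 8.497057914733887), 26.56505012512207)
```

View pics/top0c.png

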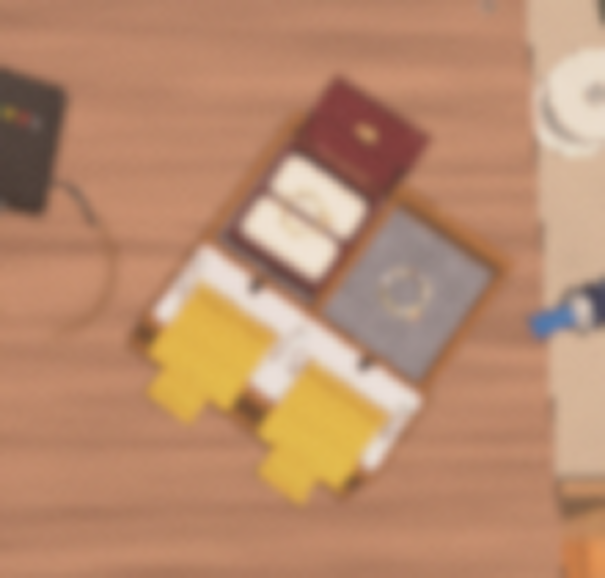

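The enlarged view shows the box in the left pocket with its lid raised (crop 365,130). The left marker's tab edge is at crop (168,406), full pixel (370.5,213.8), and the right one at (390.9,228.7). The gold ring lies in the right pocket.

Run:
```python
from h import *
from bench import robot
c=robot.get_calibration("top")
a=onz(c,370.5,213.8,.06);b=onz(c,390.9,228.7,.06);d=a-b
yaw=np.arctan2(-d[0],d[1]);X=np.array([np.cos(yaw),np.sin(yaw),0])
print(a,b,np.linalg.norm(d),yaw,"rack origin",(a+b)/2+.0515*X)
o=robot.get_obs();w=robot.get_calibration("wrist");T=np.array(w['T']);Q=R.from_euler('xyz',o['ee_rot']).as_matrix()
print(w['vfov'],w['cx'],w['cy']);print(Q.T@(T[:3,3]-o['tool_pos']),(Q.T@T[:3,:3]).round(3))
```

```text
[ 0.46311507 -0.25990926  0.06      ] [ 0.42619338 -0.3085509   0.06      ] 0.061067341394499715 -0.649271254856827 rack origin [ 0.48567524 -0.31536729  0.06      ]
69.34355467864705 321.8658607897639 202.00912599080374
[ 0.07600843  0.0006571  -0.16568076] [[-0.    -0.964 -0.266]
 [ 1.    -0.    -0.001]
 [ 0.001 -0.266  0.964]]
```

{"api": "carry_out", "payload": {"increments": [[255,[40,-10,0],0],[255,[40,-10,0],0],[255,[40,-10,0],0],[255,[40,-10,0],0],[255,[40,-10,0],0],[255,[40,-10,0],0],[255,[40,-10,0],0],[255,[40,-10,0],0]]}}

```text
time: 0.9
tool_pos: [0.4406, -0.3595, 0.2189]
ee_rot: [-3.141, 0.001, 0.286]
wrist_force: [0.1, -0.8, 0.4]
width: 0.0336
finger_force: 0.0
```

{"api": "carry_out", "payload": {"increments": [[255,[40,-10,0],0],[255,[29,-4,0],0],[255,[0,0,0],8],[255,[0,0,0],8],[255,[0,0,0],8],[255,[0,0,0],8],[255,[0,0,0],8],[255,[0,0,0],8]]}}

```text
time: 1.7
tool_pos: [0.5016, -0.3276, 0.2187]
ee_rot: [-3.141, 0.001, -0.558]
wrist_force: [-0.3, -0.5, -0.5]
width: 0.0005
finger_force: 0.0
```

{"api": "carry_out", "payload": {"increments": [[255,[0,0,0],6],[255,[0,0,0],0],[255,[0,0,0],0]]}}

```text
time: 2.0
tool_pos: [0.5016, -0.3277, 0.219]
ee_rot: [3.142, 0.001, -0.654]
wrist_force: [-0.1, -0.1, -0.4]
width: 0.0005
finger_force: 0.0
```

Run:
```python
from h import *
from bench import robot
import pickle
o=robot.get_obs();c=robot.get_calibration("wrist");im=robot.snapshot("wrist")
print(o['tool_pos'],o['ee_rot'],o['width'],o['wrist_force'],o['joint_positions'])
pickle.dump((o,c),open("w1.pkl","wb"));cv2.imwrite("pics/w1.png",im)
```

```text
[ 0.50161531 -0.32771501  0.21898005] [ 3.14157344e+00  8.96429435e-04 -6.54440407e-01] 0.0005199130882020704 [-0.10480766 -0.13409723 -0.35945536] [-6.73288500e-01  1.97991207e-01  1.24704089e+00 -3.63924965e-05
  1.69745647e+00  1.55194364e+00]
```

View pics/w1.png

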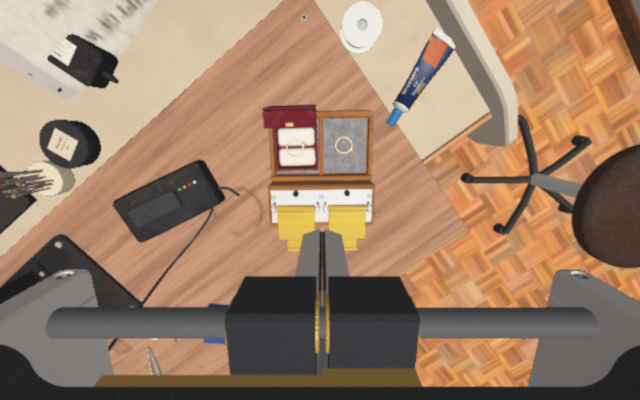

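The wrist view shows the rack at (320,170), nearly square to the tool. The box is at (296,145), the lid's front edge band at about (290,117), and the tabs at (299,248) and (346,248). I'll take a crop for finer pixel positions.

Run:
```python
import cv2
im=cv2.imread("pics/w1.png")
cv2.imwrite("pics/w1c.png",cv2.resize(im[95:260,250:390],None,fx=3.6*1,fy=3.6,interpolation=cv2.INTER_CUBIC))
```

```text
(no output)
```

View pics/w1c.png

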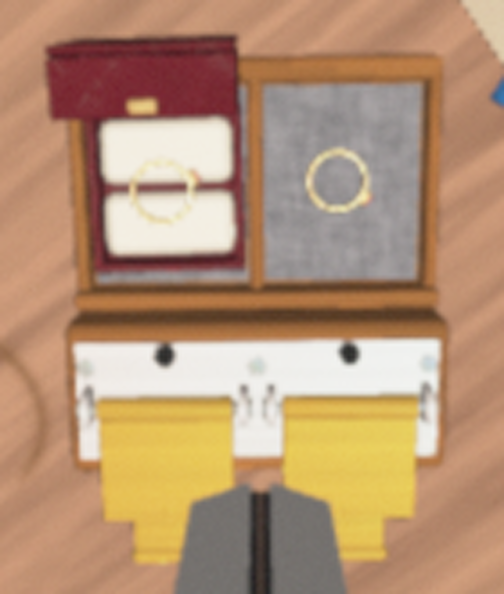

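Run:
```python
from h import *
import pickle
from scipy.optimize import brentq
o,c=pickle.load(open("w1.pkl","rb"))
yaw=-0.65
def rel(p,og): 
    d=p[:2]-og; return np.array([d@[np.cos(yaw),np.sin(yaw)],d@[-np.sin(yaw),np.cos(yaw)]])*1e3
P=lambda x,y,z:onz(c,250+x/3.6,95+y/3.6,z)
a=P(135,562,.060);b=P(385,559,.060);d=a-b
yaw=np.arctan2(-d[0],d[1]);print("tab corners dist(84)",np.linalg.norm(d)*1e3,yaw)
og=((a+b)/2)[:2]+.0543*np.array([np.cos(yaw),np.sin(yaw)]);print("og",og)
for n,x,y,z in [("hingeL",97,400,.0615),("hingeR",417,398,.0615),("riserFL",75,463,.052),("riserFR",440,466,.052),("riserBL",70,318,.052),("riserBR",446,322,.052),("backR",440,58,.021),("frontwL",75,305,.021),("boxbaseFL",97,270,.028),("boxbaseFR",242,268,.028)]:
    print(n,rel(P(x,y,z),og))
# lid: hinge at x~96,z~.028
def f(t,xp,lf=57,lu=20,h=96):
    z=28+lf*np.sin(t)+lu*np.cos(t);return rel(P(142,xp,z/1e3),og)[0]-(h-(lf*np.cos(t)-lu*np.sin(t)))
for n,y,lu in(("upper",46,20),("lower",115,0)):
    ts=np.linspace(.9,1.75,9);print(n,[(round(t,2),round(f(t,y,lu=lu),1)) for t in ts])
for x,y in((50,50),(238,40)):print(rel(P(x,y,.09),og))
print("tool in rack",rel(o['tool_pos'],og),o['ee_rot'][2])
```

```text
tab corners dist(84) 84.88910095385026 -0.6417917311965076
og [ 0.48476434 -0.31611768]
hingeL [ 3.60665999 51.96733099]
hingeR [  2.92728971 -51.50116166]
riserFL [-21.27768203  62.20765697]
riserFR [-23.97165818 -61.42574216]
riserBL [28.77492798 60.81556022]
riserBR [ 25.84184318 -61.71248677]
backR [109.06269039 -62.16581326]
frontwL [27.0346327  64.56808737]
boxbaseFL [40.55363553 54.96585626]
boxbaseFR [40.59338156  4.94073981]
upper [(np.float64(0.9), np.float64(35.0)), (np.float64(1.01), np.float64(28.8)), (np.float64(1.11), np.float64(22.4)), (np.float64(1.22), np.float64(16.0)), (np.float64(1.32), np.float64(9.6)), (np.float64(1.43), np.float64(3.3)), (np.float64(1.54), np.float64(-2.9)), (np.float64(1.64), np.float64(-8.8)), (np.float64(1.75), np.float64(-14.4))]
lower [(np.float64(0.9), np.float64(32.2)), (np.float64(1.01), np.float64(27.3)), (np.float64(1.11), np.float64(22.1)), (np.float64(1.22), np.float64(16.6)), (np.float64(1.32), np.float64(10.8)), (np.float64(1.43), np.float64(4.9)), (np.float64(1.54), np.float64(-1.1)), (np.float64(1.64), np.float64(-7.2)), (np.float64(1.75), np.float64(-13.2))]
[110.33082326  54.53710053]
[112.22867498   3.80699038]
tool in rack [20.44057345  0.79777761] -0.6544404072891037
```

Measurements agree with the given sizes: tab-corner spacing 85 mm against 84, riser from -24 to 27 mm, lid at about 1.5 rad. The tool is at rack (20,1) with its axes lined up. Next I'll go behind the lid and lower.

{"api": "carry_out", "payload": {"increments": [[255,[32,-7,0],0],[255,[32,-7,0],0],[255,[32,-7,0],0],[255,[29,-8,0],0],[255,[0,0,40],0],[255,[0,0,40],0],[255,[0,0,40],0],[255,[0,0,23],0]]}}

```text
time: 2.85
tool_pos: [0.6168, -0.3799, 0.0712]
ee_rot: [3.141, 0.007, -0.655]
wrist_force: [0.2, 0.8, 0.1]
width: 0.0001
finger_force: 0.0
```

{"api": "carry_out", "payload": {"increments": [[255,[0,0,0],0],[255,[0,0,0],0]]}}

```text
time: 3.05
tool_pos: [0.6185, -0.3812, 0.0766]
ee_rot: [3.142, 0.0, -0.656]
wrist_force: [-0.5, -0.5, 0.2]
width: 0.0005
finger_force: 0.0
```

Run:
```python
from h import *
from bench import robot
im=robot.snapshot("wrist");cv2.imwrite("pics/w2.png",im[100:400,160:480])
```

```text
(no output)
```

View pics/w2.png

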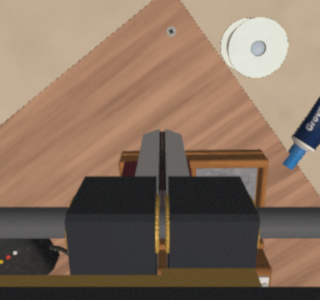

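The wrist view confirms the closed fingertips are behind the lid and back wall (crop 163,135), clear of the spool. Now I'll sweep the lid over.

{"api": "carry_out", "payload": {"increments": [[255,[-10,0,-5],0],[255,[-7,0,-5],0],[255,[-9,0,-2],0],[255,[-9,0,-2],0],[255,[-14,0,1],0],[255,[-14,0,6],0],[255,[-11,0,10],0],[255,[0,0,0],0]]}}

```text
time: 3.9
tool_pos: [0.5583, -0.3348, 0.0739]
ee_rot: [3.142, 0.001, -0.657]
wrist_force: [0.3, -0.6, -0.0]
width: 0.0007
finger_force: 0.2
```

{"api": "carry_out", "payload": {"increments": [[255,[-5,0,5],0],[255,[-3,0,4],0],[255,[0,0,1],0],[255,[0,0,0],0],[255,[0,0,1],0],[255,[0,0,0],0]]}}

```text
time: 4.5
tool_pos: [0.5535, -0.331, 0.0628]
ee_rot: [-3.142, 0.001, -0.657]
wrist_force: [-2.1, 2.2, 5.1]
width: 0.0006
finger_force: 2.2
```

{"api": "carry_out", "payload": {"increments": [[255,[0,0,1],0],[255,[0,0,0],0]]}}

```text
time: 4.7
tool_pos: [0.5535, -0.331, 0.0628]
ee_rot: [3.142, 0.0, -0.657]
wrist_force: [-3.0, 2.1, 7.4]
width: 0.0004
finger_force: 3.7
```

{"api": "carry_out", "payload": {"increments": [[255,[0,0,-30],0],[255,[0,0,-40],0],[255,[-20,0,-40],0],[255,[-20,10,-33],0],[255,[0,15,0],0],[255,[0,0,0],0],[255,[0,0,0],0]]}}

```text
time: 5.4
tool_pos: [0.5062, -0.3265, 0.2022]
ee_rot: [-3.141, 0.003, -0.658]
wrist_force: [0.7, 0.3, -0.1]
width: 0.0006
finger_force: 0.0
```

Run:
```python
from h import *
from bench import robot
import pickle
o=robot.get_obs();c=robot.get_calibration("wrist");im=robot.snapshot("wrist")
pickle.dump((o,c),open("w3.pkl","wb"));cv2.imwrite("pics/w3.png",im)
og=np.array([.4848,-.3161]);yaw=-.648;X=np.array([np.cos(yaw),np.sin(yaw)]);Y=np.array([-X[1],X[0]])
q=lambda p:[proj(c,np.append(og+X*x/1e3+Y*y/1e3,z/1e3)) for x,y,z in p]
# shut lid front edge corners predicted for hinge x=96..100
pts=q([(43,4,49),(43,56,49),(104,4,49),(104,56,49)]);print(np.round(pts,1))
u,v=np.min(q([(110,64,0),(-60,64,60),(-60,-64,60)]),0).astype(int);print(u,v)
cv2.imwrite("pics/w3c.png",cv2.resize(im[max(v-10,0):v+160,u-10:u+150],None,fx=3.5,fy=3.5,interpolation=cv2.INTER_CUBIC))
```

```text
[[321.2 174.9]
 [274.5 175.4]
 [320.5 118. ]
 [271.4 118.5]]
271 113
```

View pics/w3c.png

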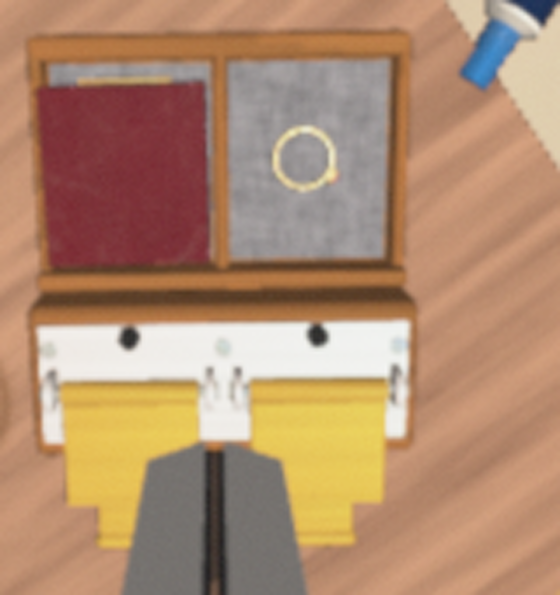

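The lid is shut: its top face is a full 52 px long in the wrist crop (about 57 mm), and pressing gave 7 N with the tip at 48.8 mm. The box stayed in its pocket. Next I'll go in front of the left tab.

{"api": "carry_out", "payload": {"increments": [[255,[-35,-9,0],0],[255,[-35,-8,0],0],[255,[-35,-8,0],0],[255,[0,0,0],0],[255,[0,0,40],0],[255,[0,0,40],0],[255,[0,0,40],0],[255,[0,0,23],0]]}}

```text
time: 6.25
tool_pos: [0.4371, -0.2413, 0.0562]
ee_rot: [3.141, 0.007, -0.656]
wrist_force: [0.3, 0.2, -0.1]
width: 0.0005
finger_force: 0.0
```

{"api": "carry_out", "payload": {"increments": [[255,[10,0,0],0],[255,[5,0,0],0],[255,[0,0,0],0],[255,[0,0,0],0]]}}

```text
time: 6.65
tool_pos: [0.4521, -0.2529, 0.0634]
ee_rot: [-3.141, -0.004, -0.657]
wrist_force: [-0.0, -0.1, -0.1]
width: 0.0005
finger_force: 0.0
```

```bash
cat >> h.py <<'E'
og=np.array([.4848,-.3161]);yaw=-.648;X=np.array([np.cos(yaw),np.sin(yaw)]);Y=np.array([-X[1],X[0]])
def st():
    from bench import robot
    o=robot.get_obs();d=o['tool_pos'][:2]-og;F=o['wrist_force'];print("rack x,y,tip z",np.round([d@X*1e3,d@Y*1e3,o['tool_pos'][2]*1e3-14],1),"F",np.round([F[:2]@X,F[:2]@Y,F[2]],1),o['time'])
E
python3 - <<'E'
from h import *
from bench import robot
st()
im=robot.snapshot("wrist");cv2.imwrite("pics/w4.png",im[80:400,120:520])
E
```

```text
rack x,y,tip z [-64.2  30.7  49.4] F [ 0.1 -0.1 -0.1] 6.65
```

View pics/w4.png

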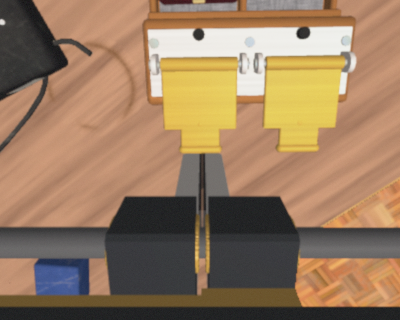

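The wrist view shows the closed fingers centred just in front of the left tab (crop 202,152). I'll go slightly lower, then touch.

{"api": "carry_out", "payload": {"increments": [[255,[0,0,9],0],[255,[0,0,0],0],[255,[1,0,0],0],[255,[0,0,0],0],[255,[1,0,0],0],[255,[0,0,0],0]]}}

```text
time: 7.3
tool_pos: [0.4523, -0.2531, 0.0527]
ee_rot: [3.142, -0.001, -0.657]
wrist_force: [-0.1, 0.7, -0.0]
width: 0.0004
finger_force: 0.0
```

```bash
python3 -c "from h import *;st()"
```

```text
rack x,y,tip z [-63.9  30.6  38.7] F [-0.5  0.5 -0. ] 7.3
```

{"api": "carry_out", "payload": {"increments": [[255,[1,0,0],0],[255,[0,0,0],0],[255,[0,0,0],0]]}}

```text
time: 7.6
tool_pos: [0.453, -0.2536, 0.0525]
ee_rot: [3.142, -0.0, -0.657]
wrist_force: [0.5, -0.0, 1.2]
width: 0.0005
finger_force: 0.0
```

{"api": "carry_out", "payload": {"increments": [[255,[1,0,0],0],[255,[0,0,0],0],[255,[0,0,0],0]]}}

```text
time: 7.9
tool_pos: [0.4534, -0.2539, 0.0524]
ee_rot: [3.142, 0.001, -0.657]
wrist_force: [-2.0, 1.0, 0.2]
width: 0.0003
finger_force: 1.1
```

```bash
python3 -c "from h import *;st()"
```

```text
rack x,y,tip z [-62.6  30.6  38.4] F [-2.2 -0.4  0.2] 7.9
```

Contact is at x = -62.6 mm with 2 N, as predicted. Now I'll lift along the arc using the rolled edge's friction.

{"api": "carry_out", "payload": {"increments": [[255,[0.5,0,-3],0],[255,[0.5,0,-4],0],[255,[1,0,-4],0],[255,[1,0,-4],0],[255,[0,0,0],0]]}}

```text
time: 8.4
tool_pos: [0.4552, -0.2553, 0.068]
ee_rot: [3.142, 0.003, -0.656]
wrist_force: [-5.8, 3.8, 1.6]
width: 0.0004
finger_force: 3.2
```

```bash
python3 -c "
from h import *;st()
from bench import robot
cv2.imwrite('pics/w5.png',robot.snapshot('wrist')[80:400,120:520])"
```

```text
rack x,y,tip z [-60.3  30.6  54. ] F [-6.9 -0.4  1.6] 8.4
```

View pics/w5.png

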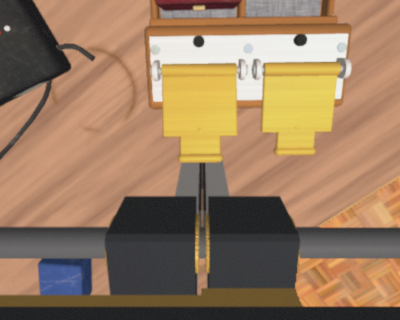

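The left tab now looks larger and higher than the right one (crop 201,157), and the tool has moved in 2.3 mm as the arc requires, so it is lifting. I'll continue.

{"api": "carry_out", "payload": {"increments": [[255,[1,0,-3],0],[255,[1.5,0,-3.5],0],[255,[2,0,-4],0],[255,[3,0,-4],0],[255,[2.5,0,-3],0],[255,[2.5,0,-3],0],[255,[0,0,0],0]]}}

```text
time: 9.15
tool_pos: [0.4672, -0.2645, 0.0898]
ee_rot: [-3.142, -0.004, -0.657]
wrist_force: [0.8, 0.0, 0.7]
width: 0.0003
finger_force: 0.2
```

```bash
python3 -c "
from h import *;st()"
```

```text
rack x,y,tip z [-45.2  30.5  75.8] F [0.6 0.5 0.7] 9.15
```

```bash
cat >> h.py <<'E'
def yel():
    from bench import robot
    im=robot.snapshot('wrist');m=cv2.inRange(cv2.cvtColor(im,cv2.COLOR_BGR2HSV),(20,130,110),(35,255,255))
    n,l,s,ce=cv2.connectedComponentsWithStats(m)
    for i in range(1,n):
        if s[i,4]>150: print(s[i],[ (r,int((l[r]==i).sum())) for r in range(s[i,1]+2,s[i,1]+s[i,3],8)])
    return im
E
python3 -c "
from h import *;cv2.imwrite('pics/w6.png',yel())"
```

```text
[ 375  163   67   80 4361] [(165, 65), (173, 65), (181, 63), (189, 62), (197, 63), (205, 62), (213, 61), (221, 60), (229, 33), (237, 33)]
[ 285  165   70   79 4548] [(167, 64), (175, 64), (183, 65), (191, 66), (199, 67), (207, 69), (215, 70), (223, 38), (231, 39), (239, 44)]
```

The left tab's pixel width is 39-44 against 33 for the right, which matches a lift of about 48°. Now I'll push it over the top.

{"api": "carry_out", "payload": {"increments": [[255,[5,0,-3],0],[255,[5,0,-3],0],[255,[5,0,-2],0],[255,[5,0,-2],0],[255,[5,0,0],0],[255,[5,0,0],0],[255,[4,0,0],0],[255,[0,0,0],0]]}}

```text
time: 10.0
tool_pos: [0.4933, -0.2847, 0.0977]
ee_rot: [3.141, 0.0, -0.657]
wrist_force: [0.0, 0.6, -0.4]
width: 0.0006
finger_force: 0.0
```

```bash
python3 -c "
from h import *;st();cv2.imwrite('pics/w7.png',yel())"
```

```text
rack x,y,tip z [-12.2  30.1  83.7] F [-0.4  0.5 -0.4] 10.0
[ 370  207   62   71 3558] [(209, 60), (217, 58), (225, 57), (233, 58), (241, 57), (249, 57), (257, 56), (265, 30), (273, 31)]
[ 284  208   70   38 2006] [(210, 59), (218, 61), (226, 62), (234, 38), (242, 44)]
```

{"api": "carry_out", "payload": {"increments": [[255,[4,0,0],0],[255,[4,0,0],0],[255,[4,0,0],0],[255,[3,0,0],0],[255,[0,0,0],0],[255,[0,0,0],0],[255,[0,0,0],0]]}}

```text
time: 10.75
tool_pos: [0.5047, -0.2935, 0.0979]
ee_rot: [3.142, 0.0, -0.657]
wrist_force: [1.0, 0.4, 0.0]
width: 0.0003
finger_force: 0.0
```

```bash
python3 -c "
from h import *;st();cv2.imwrite('pics/w8.png',yel())"
```

```text
rack x,y,tip z [ 2.3 30.  83.9] F [0.5 0.9 0. ] 10.75
[ 288  162   63   74 3702] [(164, 37), (172, 33), (180, 34), (188, 62), (196, 61), (204, 60), (212, 59), (220, 58), (228, 57)]
[ 370  226   60   68 3007] [(228, 58), (236, 57), (244, 56), (252, 56), (260, 56), (268, 56), (276, 53), (284, 8), (292, 5)]
```

The left marker has gone over: its tab now points away, at rows 162-180. I'll retreat upward and take a last look.

{"api": "carry_out", "payload": {"increments": [[255,[-10,0,-25],0],[255,[-20,0,-40],0],[255,[-20,0,-40],0],[255,[-10,0,-20],0],[255,[0,0,0],0],[255,[0,0,0],0],[255,[0,0,0],0],[255,[0,0,0],0]]}}

```text
time: 11.6
tool_pos: [0.4568, -0.2567, 0.2204]
ee_rot: [3.141, 0.004, -0.657]
wrist_force: [0.6, 0.1, 0.5]
width: 0.0003
finger_force: 0.0
```

```bash
python3 -c "
from h import *;st();im=yel();cv2.imwrite('pics/w9.png',cv2.resize(im[90:310,220:440],None,fx=2.6,fy=2.6,interpolation=cv2.INTER_CUBIC))"
```

```text
rack x,y,tip z [-58.1  30.5 206.4] F [0.4 0.5 0.5] 11.6
[ 299   87   42   55 1914] [(89, 23), (97, 22), (105, 40), (113, 40), (121, 39), (129, 39), (137, 39)]
[ 355  135   40   51 1693] [(137, 39), (145, 37), (153, 37), (161, 39), (169, 38), (177, 20), (185, 21)]
```

View pics/w9.png

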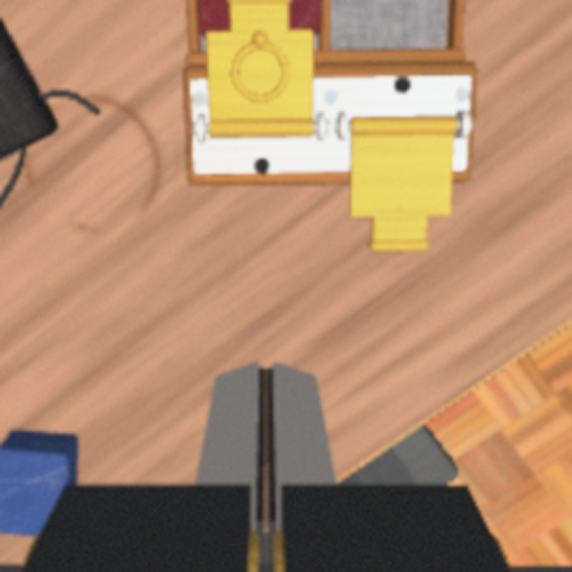

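The left marker lies flat with its raised ring face up (crop 260,70) and its tab over the shut box. The right marker is untouched and the arm is clear, so I'm handing in.

```bash
python3 -c "
from bench import robot
print(robot.close_job())"
```

```text
the job is handed in; nothing more can be done
None
```

The job is handed in: I pushed the ring box lid fully shut, then flipped the left marker over its hinge, so it lies flat with its ring face up over the box; the right marker and the loose ring were not touched.

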